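# Load the stain vials in the carrier and bolt them in

## Robot

A 6-joint arm with a two-finger parallel gripper is mounted at the origin on the work surface. World frame = base frame: x ahead of the robot, y to its left, z up, the work surface at z = 0. Lengths are in m, angles in rad, forces in N, time in s.
With the tool pointing down it reaches from about 0.35 to 0.85 m from the base axis. Payload 8.1 kg.
Tool frame: the origin (TCP) lies on the mounting face of the last link; the fingertips stand 186 mm ahead of it and the grasp point (between the pads) lies 167 mm ahead of it; z points along the fingers, y is the line along which they close (so a half turn about z gives the same grasp; the last joint's range is limited). The gripper opens to 93 mm and grips with 3 to 60 N. Pads are 15 mm wide; open, the fingers measure 128 mm over their backs; the gripper's body (75 mm by 188 mm) begins 65 mm behind the grasp point.
Start: joints at [-0.085, 0.13, 1.488, -0, 1.523, -0.085], TCP at [0.6, 0, 0.405] pointing down, gripper open.
Joint ranges: [-2.96, 2.96], [-0.89, 2.26], [0.02, 2.5], [-1.34, 4.48], [0, 2.73], [-2.66, 2.66]. Speed limits (rad/s): [2.39, 2.39, 2.79, 3.14, 3.14, 3.14].

## Interface

Orientations are given as a rotation vector (axis times angle).
In Python, from plant import read_state, read_camera, camera_params, close_job gives the robot as it stands. The module is installed in compiled form; this text tells all that it offers.
- The arm moves only by the tool servo_tool, never from a script. Its argument "increments" is a list of rows, each an object with "slide": the shift along the tool's x, y, z in mm, a list of three; "dr": the turn, a rotation vector about the tool's x, y, z in rad, a list of three; "jaw": the closure, from 0 (fully open) to 1 (shut). In form: [{"slide": [x, y, z], "dr": [ax, ay, az], "jaw": jaw}, ...]. A call has 1 to 20 rows; each row is the pose to reach, as a shift and turn from the pose commanded when the call began, along the tool's axes at that moment; what a row does not reach only later rows make up. A row lasts 1/10 s, in which the tool goes at most 50 mm and 8.59 degrees, less where a joint would pass 70% of its speed; a pose out of reach is approached as far as the arm can. A call with a gripper value outside its range is refused whole. The fingers move at their own pace and stop on an object; "force" is the grip in N (left out, the last holds). Time passes only in rows, so rows that repeat a pose let the fingers close. It gives the time, the measured TCP pose, the force, the opening and the grip force at its end, in the units of the state.
- read_state(): the state, without advancing time (a new reading comes with each control period).
- read_camera(name): name is "scene" or "side" or "wrist"; returns (picture, depth): 480x640x3 uint8, red, green, blue; 480x640 float32, m along the optical axis (not along the pixel's ray), 0 where there is no reading.
- camera_params(name): a dict with "fx", "fy", "cx", "cy" (pixels), "k1" (the pictures are not rectified: a ray, as slopes to the right and down, at radius r is drawn at 1 + k1 r^2 times it, then the intrinsics apply), "rvec" (rotation vector, rad) and "tvec" (3), from world to camera coordinates, as OpenCV has them. Camera axes: x right, y down, z forward; pixel columns grow to the right and rows downward; lengths in m; the calibration is good to about 2 mm. A picture is of the moment at which its call begins: read the wrist's pose just before it. camera_params takes no time and is no camera call; for the wrist camera it gives the pose at the moment of the call.
- close_job(): hands the job in; it is judged then, once.
The state is a dict: "t": time; "q": joint angles; "dq": joint speeds; "joint_torque": joint torques, N m; "tool_pos": TCP position; "orientation": TCP orientation; "force": force on the tool from outside, world axes, zero at the start; "wrist_torque": the same for the moment, N m; "opening": finger opening in m; "gripper_force": force on a finger pad.
Only numpy, scipy, OpenCV 4.12 (cv2) and the standard library are available. Lean on these libraries where they do the work, as an engineer would, in place of code of your own. Each camera call takes 0.05 s, during which the arm holds its last target. There are 200 camera calls.

## Task

Take the two tall stain vials out of the slanted stand and lower them upright into the carrier's sockets, all the way down and without letting them fall; one of the three sockets has a lump of dried glaze at the bottom, which you find by feel because a vial stops short in it, so leave that socket empty. Then slide the carrier's retaining bolt across over the caps until its tip is fully through the keeper. Leave the two short vials in the stand and do not disturb the other things on the bench.

Things in the scene. Friction and masses are not known exactly. Their poses are not given: they have to be found in the camera images.
- tall_a_mid (a point): Tall amber glass vial with a black cap: a cylinder 24 mm in diameter all the way up, cap included, 85 mm long, its foot tapered to 13 mm over the lowest 8 mm, 30 to 65 g. Point on its axis half-way up; z along the axis towards the cap. It starts in any of the stand's four holes, the upper 50 mm standing out and leaning as the hole does.
- tall_b_mid (a point): The other tall vial, the same in all respects as the first.
- short_a_mid (a point): Short vial, a bystander: like the tall ones but 55 mm long, so only about 20 mm stands out of its hole in the slanted stand. The point is on its axis half-way up; z towards the cap.
- short_b_mid (a point): The other short vial.
- stand: Slanted wooden stand, fixed, foot 110 x 214 mm. Origin: centre of its underside. Four holes in a row at y = -66, -22, 22, 66 mm, in a block 50 mm deep across the row; their axes lean 20 degrees from vertical in its x-z plane, tops towards its -x (the robot). Holes 26 mm wide, 35 mm deep: bottom centre at x = -3, z = 31 mm, mouth centre at x = -15, z = 64 mm.
- carrier: Wooden carrier, fixed. Origin: underside, below the middle socket. Foot board 90 mm wide, y = -79 to 291 mm. Socket block 56 mm deep (x), top at z = 62 mm, between end blocks at y = -74 to -58 (with the steel keeper) and 58 to 98 mm (with the bolt's straps), tops at z = 108, steel to 124 mm. The bolt runs along y at z = 115 mm over the sockets, its underside 4 mm above the caps of seated vials.
- socket0 (a point): Mouth centre of the carrier socket at carrier y = -38 mm, at the block's top. Upright hole 26.5 mm wide, edge chamfered 2 mm. A vial fully down has its foot 41 mm below the mouth, its middle 1.5 mm and its cap's top 44 mm above it. In the fouled socket, one of the three and not told which, it stops 15 mm higher and bars the bolt's way.
- socket1 (a point): The same for the middle socket (carrier y = 0).
- socket2 (a point): The same for the socket at carrier y = +38 mm.
- bolt (a joint): Travel of the retaining bolt in m: 0 is fully drawn back (tip at carrier y = +74 mm), it grows as the bolt slides towards the carrier's -y, and stops at 0.150 with the tip 4 mm out beyond the keeper. At the start it is between 0 and 0.014, clear of the sockets. It stays where it is left; friction about 2.5 N.
- bolt_knob (a point): Place to grip on the bolt's upright round steel knob, 14 mm in diameter, standing 44 mm above the bolt's axis, at carrier y = 267 mm minus the bolt's travel. The point is on the knob's axis, 16 mm below its top and 143 mm above the bench. Nothing near it stands higher than 124 mm. It moves with the bolt.
- bolt_tip (a point): Tip of the round steel bolt, 10 mm in diameter, on its axis. The bolt is fully home when this is beyond carrier y = -72 mm.
- bowl_mid (a point): Bystander: blue ceramic bowl, 110 mm wide, 45 mm high; point at half height.
- jar_mid (a point): Bystander: white glaze jar, 60 mm wide, 75 mm high; point at half height.
- tile_mid (a point): Bystander: L-shaped terracotta test tile, 60 x 45 mm foot, 76 mm high; point above the foot's centre, 35 mm up.
- mug_mid (a point): Bystander: white mug, 76 mm wide, 85 mm high, with a handle; point at half height.
- brush_grip (a point): Bystander: glaze brush lying on the bench, 190 mm long; point on its handle.
There are look-alikes about, which are no part of the job. What is shaped like the part that bears tall_b_mid but blue or red is not meant.

How it is judged:
By the outcome, as a careful person would: the job done as asked, in the order asked, and still so for the second after the job is handed in, with the robot touching nothing.
It also fails if it takes over 72 s, if anything falls off the work surface, if the arm or the gripper's body presses on something with over 40 N, if the wrist force passes 120 N, or if a joint passes its speed limit or range.

## Working session

There is one attempt and no reset: what is moved stays moved. The work goes in short steps, Python scripts to look and compute and a tool call to move; the robot and the scene stay as the last step left them, time stands still between calls to the robot, and variables do not carry over. Pictures are saved under pics/ and viewed, at most 10 in all, crops included, and the job is handed in when it is done.

Besides the shell and the picture viewer there is one more tool, called as a command line: name --argument value ..., lists and objects as JSON in quotes. servo_tool: Moves the arm, as the interface text tells. Its arguments: {"type":"object","properties":{"increments":{"type":"array"},"force":{"type":"number"}},"required":["increments"]}

```bash
mkdir -p pics
cat > h.py <<'E'
import numpy as np, cv2
from scipy.spatial.transform import Rotation as R
from plant import *
def cam(n,save=None):
    p=camera_params(n); im,d=read_camera(n)
    if save: cv2.imwrite('pics/'+save,im[:,:,::-1])
    np.savez('last_%s.npz'%n,im=im,d=d,**{k:np.array(v) for k,v in p.items()})
    return im,d,p
def cloud(d,p):
    v,u=np.mgrid[:480,:640]
    K=np.array([[p['fx'],0,p['cx']],[0,p['fy'],p['cy']],[0,0,1.]])
    uv=np.stack([u,v],-1).reshape(-1,1,2).astype(float)
    s=cv2.undistortPoints(uv,K,np.array([float(p['k1']),0,0,0])).reshape(480,640,2)
    c=np.dstack([s*d[...,None],d])
    Rm=R.from_rotvec(p['rvec']).as_matrix()
    w=(c-np.array(p['tvec']))@Rm
    w[d<=0]=np.nan
    return w
def load(n):
    z=np.load('last_%s.npz'%n); return z['im'],z['d'],{k:z[k] for k in ('fx','fy','cx','cy','k1','rvec','tvec')}
E
python3 - <<'E'
from h import *
for n in ('scene','side'):
    im,d,p=cam(n,n+'0.png'); print(n,-R.from_rotvec(p['rvec']).as_matrix().T@np.array(p['tvec']))
print(read_state())
E
```

```text
scene [1.24303199 0.01666223 1.31346839]
side [ 0.37601053 -1.01531702  0.74230256]
{'t': 0.1, 'q': array([-8.53754908e-02,  1.31084167e-01,  1.48913714e+00,  6.09744547e-06,
        1.52298690e+00, -8.53952030e-02]), 'dq': array([ 0.0002726 , -0.00029404, -0.0012111 , -0.00021279, -0.00067513,
        0.00013551]), 'joint_torque': array([ 2.89806376e-03, -5.61339462e+01, -4.93095982e+01,  7.72326719e-02,
        2.89617141e-02, -2.83941080e-05]), 'tool_pos': array([5.99805776e-01, 5.48398514e-05, 4.03811228e-01]), 'orientation': array([-2.22054312e+00, -2.22058623e+00,  1.62690324e-03]), 'force': array([ 0.17350789, -0.35946068,  0.35429457]), 'wrist_torque': array([ 0.0035521 ,  0.00926344, -0.01637214]), 'gripper_force': 0.0, 'opening': 0.0930275364449982}
```

View pics/scene0.png

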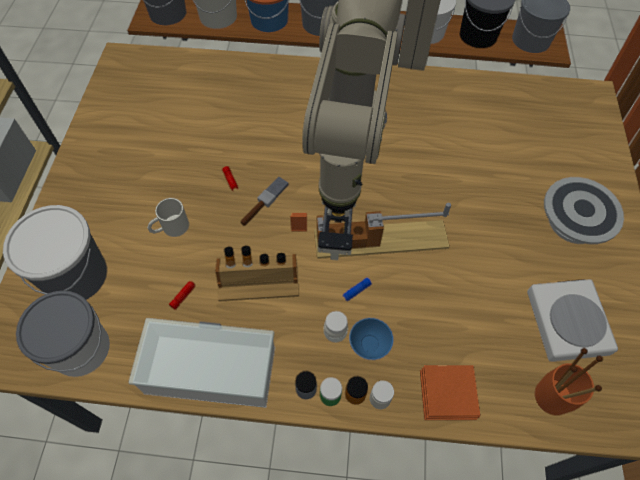

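View pics/side0.png

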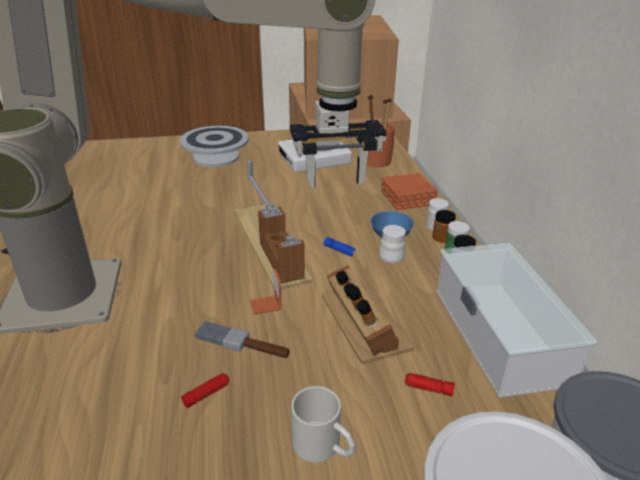

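The scene view shows the stand at about (258,275). Two tall vials stand at (229,254) and (246,253), and two short ones at (264,258) and (281,258). The carrier is at (320–450,215–255), with its knob at (447,210). The blue (357,289) and red (182,294), (230,178) cylinders lying on the bench are the look-alikes. The vials in the stand have black caps on amber glass, and the two that stand out further are the tall ones.

Run:
```python
from h import *
im,d,p=load('scene'); w=cloud(d,p)
c=cv2.resize(im[180:310,190:470],None,fx=2.8,fy=2.8,interpolation=cv2.INTER_CUBIC)
cv2.imwrite('pics/crop1.png',c[:,:,::-1])
for u,v in [(229,249),(246,248),(264,258),(281,258),(447,210),(375,216),(360,230),(218,262),(297,260),(218,297),(298,293),(318,254),(449,248),(450,226)]:
    print((u,v),np.round(w[v,u],3))
im,d,p=load('side'); w=cloud(d,p)
c2=cv2.resize(im[150:370,220:430],None,fx=2.7,fy=2.7,interpolation=cv2.INTER_CUBIC)
cv2.imwrite('pics/crop2.png',c2[:,:,::-1])
```

```text
(229, 249) [ 0.598 -0.269  0.115]
(246, 248) [ 0.589 -0.227  0.112]
(264, 258) [ 0.598 -0.182  0.085]
(281, 258) [ 0.596 -0.137  0.088]
(447, 210) [0.436 0.281 0.138]
(375, 216) [0.457 0.096 0.112]
(360, 230) [0.465 0.061 0.047]
(218, 262) [ 0.613 -0.302  0.066]
(297, 260) [ 0.553 -0.103  0.003]
(218, 297) [ 0.688 -0.296  0.011]
(298, 293) [ 0.655 -0.088  0.013]
(318, 254) [ 0.533 -0.047  0.013]
(449, 248) [0.474 0.313 0.009]
(450, 226) [ 0.394  0.32  -0.001]
```

View pics/crop1.png

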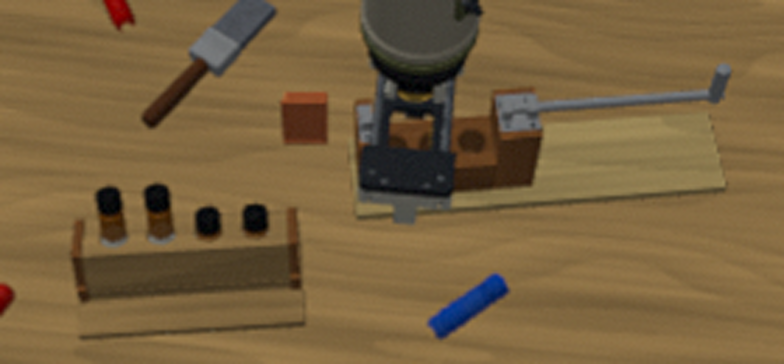

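The crop confirms it: the two left vials at (229,254) and (246,253) are tall, amber with black caps. The tile is at about (299,220), close to the keeper end of the carrier. Next I fit the poses.

```bash
cat > fit.py <<'E'
from h import *
P=[]
for n in ('scene','side'):
    im,d,p=load(n); w=cloud(d,p).reshape(-1,3); P.append(w[np.isfinite(w).all(1)])
def rect(pts):
    (c,s,a)=cv2.minAreaRect((pts[:,:2]*1000).astype(np.float32)); return np.round(c,1),np.round(s,1),round(a,2)
for nm,(x0,x1,y0,y1),wid in (('carrier',(.36,.56,-.09,.36),.1),('stand',(.54,.72,-.33,-.06),0)):
    for i,Q in enumerate(P):
        m=(Q[:,0]>x0)&(Q[:,0]<x1)&(Q[:,1]>y0)&(Q[:,1]<y1)&(Q[:,2]>.006)&(Q[:,2]<(.02))
        print(nm,i,m.sum(),rect(Q[m]), np.median(Q[m,2]))
for i,Q in enumerate(P):
    for c,r in (((.598,-.269),.03),((.589,-.227),.02),((.436,.281),.02)):
        m=(np.hypot(Q[:,0]-c[0],Q[:,1]-c[1])<r)&(Q[:,2]>.095)&(Q[:,2]<.18)
        if m.sum(): print(i,c,m.sum(),np.round(np.median(Q[m],0),3),np.round(np.percentile(Q[m,2],95),3))
E
python3 fit.py
```

```text
carrier 0 2399 (array([460.4, 132.6]), array([198.7, 444.1]), 0.02) 0.012561780071577109
carrier 1 1197 (array([458.8, 120.9]), array([ 90.5, 375. ]), 11.5) 0.012253561427208386
stand 0 1309 (array([ 630. , -195.5]), array([179.3, 266.5]), 0.18) 0.01275308794060201
stand 1 1885 (array([ 622. , -201.4]), array([111.5, 218.6]), 9.73) 0.0124002603766649
0 (0.598, -0.269) 103 [ 0.605 -0.271  0.109] 0.117
0 (0.589, -0.227) 96 [ 0.597 -0.228  0.109] 0.115
0 (0.436, 0.281) 93 [0.437 0.276 0.134] 0.162
1 (0.598, -0.269) 197 [ 0.595 -0.277  0.108] 0.113
1 (0.589, -0.227) 158 [ 0.588 -0.235  0.108] 0.114
1 (0.436, 0.281) 94 [0.429 0.274 0.139] 0.159
```

View pics/crop2.png

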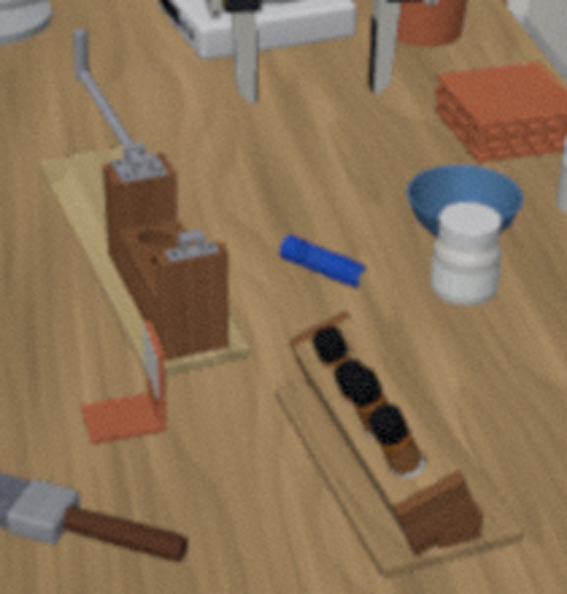

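```bash
cat > go.py <<'E'
from h import *
import json
def rot(yaw,tilt):
    c,s=np.cos(np.radians(yaw)),np.sin(np.radians(yaw)); ux=np.array([c,s,0]); uz=np.array([0,0,1.])
    a=-np.sin(np.radians(tilt))*ux+np.cos(np.radians(tilt))*uz
    y=np.cos(np.radians(tilt))*ux+np.sin(np.radians(tilt))*uz
    z=-a; return np.column_stack([np.cross(y,z),y,z])
def to(grasp,yaw,tilt,back=0):
    "grasp point in mm (world); back = mm retreat along tool axis"
    T=rot(yaw,tilt); st=read_state(); p0=st['tool_pos']*1000; R0=R.from_rotvec(st['orientation']).as_matrix()
    tcp=np.array(grasp)-T[:,2]*(167+back)
    print('slide',np.round(R0.T@(tcp-p0),1).tolist(),'dr',np.round(R.from_matrix(R0.T@T).as_rotvec(),3).tolist(),'| t',st['t'],'open',round(st['opening'],4),'F',np.round(st['force'],1))
def S(x,y,z,c=(622,-201.4),yaw=9.73):
    q=np.radians(yaw); return np.array([c[0]+x*np.cos(q)-y*np.sin(q),c[1]+x*np.sin(q)+y*np.cos(q),z])
def C(x,y,z,c=(480,17),yaw=11.5): return S(x,y,z,c,yaw)
def hole(y,up,**k): # point on hole axis, up mm above mouth
    return S(-15-.342*up,y,64+.94*up,**k)
E
python3 -c "
from go import *
to(hole(-66,30),9.73,20,100); to(hole(-22,30),9.73,20,100)"
```

```text
slide [-286.2, -81.5, 60.8] dr [-0.35, 0.029, -0.168] | t 0.1 open 0.093 F [ 0.2 -0.4  0.4]
slide [-242.8, -88.9, 60.8] dr [-0.35, 0.029, -0.168] | t 0.1 open 0.093 F [ 0.2 -0.4  0.4]
```

servo_tool --increments '[{"slide":[-40,-15,10],"dr":[-0.06,0.005,-0.03],"jaw":0},{"slide":[-80,-30,20],"dr":[-0.12,0.01,-0.06],"jaw":0},{"slide":[-120,-45,30],"dr":[-0.18,0.015,-0.09],"jaw":0},{"slide":[-160,-60,40],"dr":[-0.24,0.02,-0.12],"jaw":0},{"slide":[-200,-75,50],"dr":[-0.3,0.025,-0.15],"jaw":0},{"slide":[-243,-89,61],"dr":[-0.35,0.029,-0.168],"jaw":0},{"slide":[-243,-89,61],"dr":[-0.35,0.029,-0.168],"jaw":0},{"slide":[-243,-89,61],"dr":[-0.35,0.029,-0.168],"jaw":0},{"slide":[-243,-89,61],"dr":[-0.35,0.029,-0.168],"jaw":0}]'

```text
t: 1.0
tool_pos: [0.5113, -0.2423, 0.3439]
orientation: [1.863, 2.21, 0.391]
force: [0.5, 0.7, 0.8]
opening: 0.0929
gripper_force: 0.0
```

```bash
python3 -c "
from go import *
to(hole(-22,30),9.73,20,100)
im,d,p=cam('wrist','w1.png')
cam('scene'); cam('side')
w=cloud(d,p); np.save('w1.npy',w)"; python3 fit.py
```

```text
slide [-0.4, -0.8, 0.5] dr [0.001, 0.0, 0.0] | t 1.0 open 0.0929 F [0.5 0.7 0.8]
carrier 0 2593 (array([459.4, 135.3]), array([197.7, 449.3]), 0.39) 0.012670548166139486
carrier 1 1195 (array([459.5, 119.7]), array([ 89.9, 383.7]), 11.29) 0.012297017961603448
stand 0 1284 (array([ 629.5, -194.7]), array([176.6, 262.7]), 1.88) 0.012785917026787141
stand 1 1885 (array([ 621.5, -201.9]), array([111.6, 216.8]), 9.74) 0.012322347855244884
0 (0.598, -0.269) 104 [ 0.605 -0.271  0.109] 0.116
0 (0.589, -0.227) 95 [ 0.598 -0.228  0.109] 0.117
0 (0.436, 0.281) 93 [0.437 0.277 0.136] 0.162
1 (0.598, -0.269) 195 [ 0.595 -0.276  0.108] 0.113
1 (0.589, -0.227) 162 [ 0.588 -0.235  0.108] 0.113
1 (0.436, 0.281) 91 [0.429 0.274 0.138] 0.159
```

View pics/w1.png

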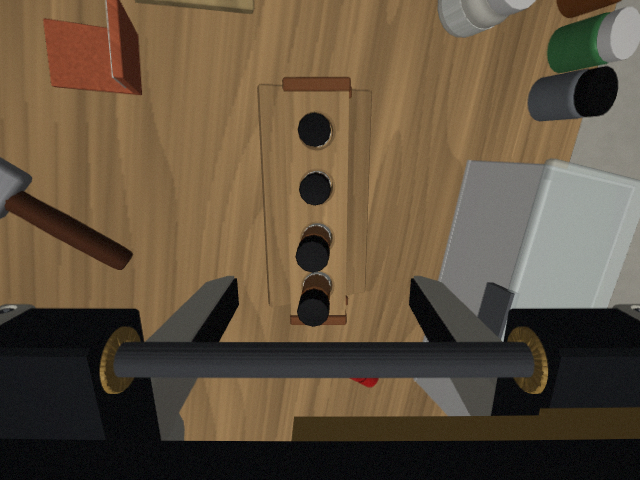

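The wrist view shows the caps at (314,130) and (315,188) short, and (312,253) and (313,307) tall. The fingers straddle the row. I measure the cap centres from the wrist depth.

Run:
```python
from go import *
im,d,p=load('wrist'); w=cloud(d,p)
T=rot(9.73,20)
for n,(u,v),y,up in (('s',(314,130),66,20),('s',(315,188),22,20),('t',(312,253),-22,50),('t',(313,307),-66,50)):
    L=w[v-25:v+26,u-25:u+26].reshape(-1,3)*1000; L=L[np.isfinite(L).all(1)]; c=im[v-25:v+26,u-25:u+26].reshape(-1,3)
    A=L@(-T[:,2]); a0=np.median(w[v-4:v+5,u-4:u+5].reshape(-1,3)*1000@(-T[:,2]))
    m=abs(A-a0)<3
    Q=L[m]@T[:,:2]; (cx,cy),s,_=cv2.minAreaRect(Q.astype(np.float32)); 
    (ex,ey),er=cv2.minEnclosingCircle(Q.astype(np.float32))
    h=hole(y,up); print(n,y,m.sum(),'meas tool-xy',np.round(np.median(Q,0),1),np.round((cx,cy),1),np.round((ex,ey,er),1),'exp',np.round(h@T[:,:2],1),'along',round(a0,1),round(-h@T[:,2],1))
```

```text
s 66 0 meas tool-xy [nan nan] [0. 0.] [0. 0. 0.] exp [-237.6  551.9] along nan -112.8
s 22 770 meas tool-xy [-281.5  546.1] [-281.8  546. ] [-281.9  546.    12.2] exp [-281.6  551.9] along -111.1 -112.8
t -22 847 meas tool-xy [-325.   544.7] [-325.5  544.5] [-325.7  544.6   12.1] exp [-325.6  551.9] along -81.3 -82.8
t -66 749 meas tool-xy [-368.8  544.9] [-369.5  544.5] [-369.8  545.    12.4] exp [-369.6  551.9] along -81.2 -82.8
  return _methods._mean(a, axis=axis, dtype=dtype,
  ret = um.true_divide(
```

Run:
```python
from go import *
from scipy.optimize import least_squares
T=rot(9.73,20)
for n in ('scene','side','wrist'):
    im,d,p=load(n); w=cloud(d,p).reshape(-1,3)*1000; w=w[np.isfinite(w).all(1)]
    q=w@T; 
    for y in (-22,-66):
        e=hole(y,50)@T
        m=(np.hypot(q[:,0]-e[0],q[:,1]-e[1]+4)<22)&(-q[:,2]< -e[2]-3)&(-q[:,2]>-e[2]-40)
        f=least_squares(lambda c:np.hypot(*(q[m,:2]-c).T)-12,e[:2],loss='soft_l1')
        print(n,y,m.sum(),np.round(f.x,1),'exp',np.round(e[:2],1),'rms',np.sqrt(np.mean(np.clip(f.fun,-5,5)**2)).round(2))
    m=(w[:,2]>8)&(w[:,2]<16)&(w[:,0]>530)&(w[:,0]<720)&(w[:,1]>-330)&(w[:,1]<-60)
    q9=np.radians(9.73); l=(w[m,:2]-[622,-201.4])@np.array([[np.cos(q9),-np.sin(q9)],[np.sin(q9),np.cos(q9)]])
    k=(abs(l[:,1])<80)&(abs(l[:,0])<70)
    print(' foot x range',np.percentile(l[k,0],[.5,2,98,99.5]).round(1),'y',np.percentile(l[abs(l[:,0])<50,1],[.5,99.5]).round(1))
```

```text
scene -22 104 [-326.4  547.3] exp [-325.6  551.9] rms 2.01
scene -66 103 [-370.5  547. ] exp [-369.6  551.9] rms 1.68
 foot x range [19.2 20.1 58.6 59.5] y [-105.3  117.9]
side -22 108 [-324.8  545. ] exp [-325.6  551.9] rms 1.08
side -66 180 [-368.6  545.4] exp [-369.6  551.9] rms 1.12
 foot x range [-55.5 -55.   53.5  54.7] y [-107.4  104.4]
wrist -22 340 [-326.2  545.4] exp [-325.6  551.9] rms 0.34
wrist -66 508 [-370.2  545.4] exp [-369.6  551.9] rms 0.43
 foot x range [-54.3 -53.9  53.8  54.9] y [-105.   105.2]
```

Run:
```python
from go import *
from scipy.optimize import least_squares
T=rot(9.73,20)
for n in ('wrist','side'):
    im,d,p=load(n); w=cloud(d,p).reshape(-1,3)*1000; w=w[np.isfinite(w).all(1)]; q=w@T
    for y in (-22,-66):
        e=hole(y,50)@T
        m=(np.hypot(q[:,0]-e[0],q[:,1]-e[1]+5)<20)&(q[:,2]>e[2]+2)&(q[:,2]<e[2]+40)
        s=q[m,2]-e[2]
        f=least_squares(lambda c:np.hypot(q[m,0]-c[0]-c[2]*s,q[m,1]-c[1]-c[3]*s)-12,[e[0],e[1]-5,0,0],loss='soft_l1')
        print(n,y,m.sum(),'top',f.x[:2].round(1),'slopes deg',np.degrees(f.x[2:]).round(1),'exp',e[:2].round(1),'s',np.percentile(s,[5,95]).round(0))
```

```text
wrist -22 351 top [-326.   544.6] slopes deg [-0.5  2.1] exp [-325.6  551.9] s [ 4. 38.]
wrist -66 521 top [-370.   544.7] slopes deg [-0.5  2. ] exp [-369.6  551.9] s [ 4. 38.]
side -22 112 top [-325.5  544.5] slopes deg [2.7 1.1] exp [-325.6  551.9] s [ 3. 31.]
side -66 187 top [-369.   544.6] slopes deg [0.9 2.3] exp [-369.6  551.9] s [ 3. 38.]
```

```bash
python3 -c "
from go import *
T=rot(9.73,20)
g=T@[-326.1,545.4,101.3]; g2=T@[-370.1,545.4,101.3]; print(g.round(1),g2.round(1))
to(g,9.73,22,0)"
```

```text
[ 594.4 -228.9   91.3] [ 601.8 -272.3   91.3]
slide [-1.4, -14.0, 99.2] dr [-0.033, 0.0, 0.002] | t 1.15 open 0.0931 F [-0.1 -0.6  0.9]
```

servo_tool --increments '[{"slide":[-1.4,-14,30],"dr":[-0.033,0,0.002],"jaw":0},{"slide":[-1.4,-14,60],"dr":[-0.033,0,0.002],"jaw":0},{"slide":[-1.4,-14,85],"dr":[-0.033,0,0.002],"jaw":0},{"slide":[-1.4,-14,99],"dr":[-0.033,0,0.002],"jaw":0},{"slide":[-1.4,-14,99],"dr":[-0.033,0,0.002],"jaw":0},{"slide":[-1.4,-14,99],"dr":[-0.033,0,0.002],"jaw":0.5},{"slide":[-1.4,-14,99],"dr":[-0.033,0,0.002],"jaw":1},{"slide":[-1.4,-14,99],"dr":[-0.033,0,0.002],"jaw":1},{"slide":[-1.4,-14,99],"dr":[-0.033,0,0.002],"jaw":1},{"slide":[-1.4,-14,99],"dr":[-0.033,0,0.002],"jaw":1}]' --force 25

```text
t: 2.15
tool_pos: [0.5319, -0.2411, 0.2466]
orientation: [1.847, 2.186, 0.425]
force: [-0.5, 0.4, -0.3]
opening: 0.0579
gripper_force: 0.0
```

servo_tool --increments '[{"slide":[0,0,0],"dr":[0,0,0],"jaw":1},{"slide":[0,0,0],"dr":[0,0,0],"jaw":1},{"slide":[0,0,0],"dr":[0,0,0],"jaw":1},{"slide":[0,0,0],"dr":[0,0,0],"jaw":1},{"slide":[0,0,0],"dr":[0,0,0],"jaw":1},{"slide":[0,0,0],"dr":[0,0,0],"jaw":1}]'

```text
t: 2.75
tool_pos: [0.5323, -0.2409, 0.2466]
orientation: [1.847, 2.186, 0.426]
force: [4.1, 1.6, 0.9]
opening: 0.0235
gripper_force: 24.9
```

```bash
python3 -c "
from go import *
T=rot(9.73,20)
g=T@[-326.1,545.4,101.3]; to(g,9.73,22,0); to(g-T[:,2]*60,9.73,22,0)
from go import *
print(read_state()['gripper_force'])"
```

```text
slide [1.3, 0.4, 0.6] dr [0.001, 0.001, -0.002] | t 2.75 open 0.0235 F [4.1 1.6 0.9]
slide [1.2, 2.6, -59.4] dr [0.001, 0.001, -0.002] | t 2.75 open 0.0235 F [4.1 1.6 0.9]
24.94463413953781
```

servo_tool --increments '[{"slide":[0,0.3,-10],"dr":[0,0,0],"jaw":1},{"slide":[0,0.7,-20],"dr":[0,0,0],"jaw":1},{"slide":[0,1.4,-40],"dr":[0,0,0],"jaw":1},{"slide":[0,2.1,-60],"dr":[0,0,0],"jaw":1},{"slide":[0,2.8,-80],"dr":[0,0,0],"jaw":1},{"slide":[0,2.8,-80],"dr":[0,0,0],"jaw":1}]'

```text
t: 3.35
tool_pos: [0.5049, -0.2462, 0.324]
orientation: [1.845, 2.184, 0.424]
force: [0.7, -0.3, -0.2]
opening: 0.0236
gripper_force: 24.9
```

Run:
```python
from go import *
print(read_state()['opening'],read_state()['gripper_force'])
# carrier fit from stored scene/side clouds: end-block top, foot edges
q=np.radians(11.4); M=np.array([[np.cos(q),-np.sin(q)],[np.sin(q),np.cos(q)]])
for n in ('scene','side'):
    im,d,p=load(n); w=cloud(d,p).reshape(-1,3)*1000; w=w[np.isfinite(w).all(1)]
    l=(w[:,:2]-[480,17])@M; z=w[:,2]
    for nm,m,f in (('foot',(z>8)&(z<16)&(l[:,1]>110)&(l[:,1]<280)&(abs(l[:,0])<60),l),('blk top',(z>58)&(z<66)&(abs(l[:,1])<57)&(abs(l[:,0])<45),l),('end tops',(z>104)&(z<111)&(abs(l[:,1]-10)<110)&(abs(l[:,0])<45),l)):
        print(n,nm,m.sum(),'x',np.percentile(l[m,0],[1,99]).round(1),'y',np.percentile(l[m,1],[1,99]).round(1),'z',np.median(z[m]).round(1))
    m=(z>8)&(z<16)&(l[:,1]>100)&(l[:,1]<285)&(abs(l[:,0])<60); print(cv2.minAreaRect(l[m].astype(np.float32)))
    e=[(y,np.percentile(l[m&(abs(l[:,1]-y)<8),0],98)) for y in range(115,280,15)]; e=np.array(e); print('edge slope deg',np.degrees(np.polyfit(e[:,0],e[:,1],1)[0]))
to(C(0,-38,106-20+70),11.5,0)
```

```text
0.023571843391101494 24.942959547042847
scene foot 1341 x [-38.9  50.8] y [112.9 278.2] z 12.8
scene blk top 502 x [-25.5  32.9] y [-54.8  56.1] z 62.7
scene end tops 171 x [-24.2  33. ] y [-72.8  97.9] z 108.2
((1.1434173583984375, 194.2659912109375), (185.08944702148438, 107.9969482421875), 86.91236114501953)
edge slope deg 0.393138917658211
side foot 546 x [-43.2  33.1] y [113.4 278.1] z 12.3
side blk top 186 x [-28.1  -2.3] y [-50.8  56.3] z 62.0
side end tops 193 x [-27.2  28.5] y [-72.   99.2] z 108.4
((-1.7579002380371094, 192.28323364257812), (185.364013671875, 84.86113739013672), 88.94788360595703)
edge slope deg 17.94087668652269
slide [225.7, 18.9, 8.0] dr [0.386, 0.01, -0.032] | t 3.35 open 0.0236 F [ 0.7 -0.3 -0.2]
```

```bash
python3 -c "
from go import *
to(C(2,-70,215),11.5,0)"
```

```text
slide [193.6, 43.9, -45.4] dr [0.386, 0.01, -0.032] | t 3.35 open 0.0236 F [ 0.7 -0.3 -0.2]
```

servo_tool --increments '[{"slide":[10,10,-20],"dr":[0.07,0,0],"jaw":1},{"slide":[30,20,-45],"dr":[0.14,0,-0.01],"jaw":1},{"slide":[70,30,-45],"dr":[0.21,0,-0.02],"jaw":1},{"slide":[110,36,-45],"dr":[0.28,0.005,-0.025],"jaw":1},{"slide":[150,40,-45],"dr":[0.34,0.008,-0.03],"jaw":1},{"slide":[180,44,-45],"dr":[0.386,0.01,-0.032],"jaw":1},{"slide":[193.6,44,-45],"dr":[0.386,0.01,-0.032],"jaw":1},{"slide":[193.6,44,-45],"dr":[0.386,0.01,-0.032],"jaw":1},{"slide":[193.6,44,-45],"dr":[0.386,0.01,-0.032],"jaw":1}]'

```text
t: 4.25
tool_pos: [0.4961, -0.0512, 0.3787]
orientation: [-1.985, -2.43, -0.001]
force: [-0.1, 0.0, -0.6]
opening: 0.0232
gripper_force: 24.9
```

```bash
python3 -c "
from go import *
to(C(2,-70,215),11.5,0)
cam('wrist','w2.png')"
```

```text
slide [0.0, -0.2, -3.3] dr [-0.002, -0.003, 0.001] | t 4.25 open 0.0232 F [-0.1  0.  -0.6]
```

View pics/w2.png

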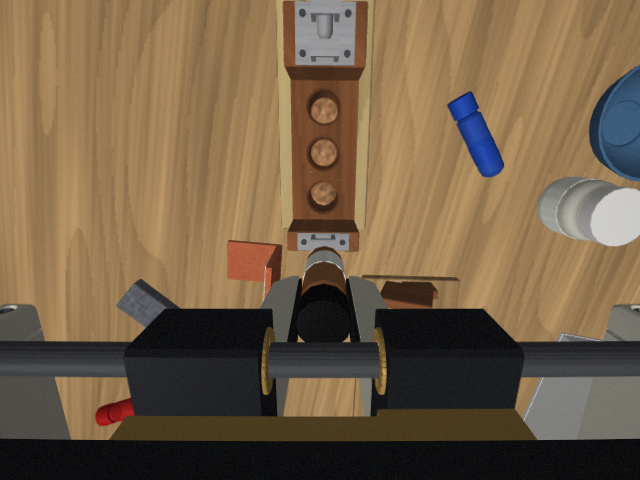

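The sockets are at (324,108), (324,152) and (324,194), and the held vial is at (324,300). I measure the mouths and the held vial.

```bash
cat > sock.py <<'E'
from go import *
from scipy.optimize import least_squares
im,d,p=load('wrist'); w=cloud(d,p)*1000
Rm=R.from_rotvec(p['rvec']).as_matrix(); o=-Rm.T@p['tvec']*1000
X=o+(w-o)*((62-o[2])/(w[...,2]-o[2]))[...,None]
from scipy import ndimage as nd
cs=[]
top=w[60:220,280:370][abs(w[60:220,280:370,2]-62)<5]; print('top z',np.median(top[:,2]))
for i,(u,v) in enumerate([(324,194),(324,152),(324,108)]):
    S_=np.s_[v-20:v+21,u-20:u+21]
    m=(w[S_][...,2]<58); lab,n=nd.label(m); k=lab==lab[20,20]
    q=X[S_][k]; (ex,ey),er=cv2.minEnclosingCircle(q[:,:2].astype(np.float32))
    print('socket',i,k.sum(),'mean',q[:,:2].mean(0).round(1),'circ',np.round((ex,ey,er),1),'floor z',np.percentile(w[S_][k][:,2],[5,25,50]).round(1)); cs.append((ex,ey))
cs=np.array(cs); e=cs[2]-cs[0]; print('yaw',np.degrees(np.arctan2(-e[0],e[1])),'len',np.linalg.norm(e),'mid',cs.mean(0).round(1))
st=read_state(); T=R.from_rotvec(st['orientation']).as_matrix(); t=st['tool_pos']*1000
q=((w.reshape(-1,3)-t)@T); m=(abs(q[:,0])<25)&(abs(q[:,1])<12.3)&(q[:,2]>140)&(q[:,2]<235); q=q[m]
print('held',m.sum(),'z rng',np.percentile(q[:,2],[1,99]).round(1))
s=q[:,2]-167
f=least_squares(lambda c:np.hypot(q[:,0]-c[0]-c[2]*s,q[:,1]-c[1]-c[3]*s)-12,[0,0,0,0],loss='soft_l1'); print('axis at grasp',f.x[:2].round(1),'slopes deg',np.degrees(f.x[2:]).round(1),np.abs(f.fun).mean().round(2))
E
python3 sock.py
```

```text
top z 61.97720967292019
socket 0 660 mean [488.4 -18.6] circ [488.4 -18.6  13. ] floor z [23.1 34.  35.5]
socket 1 736 mean [481.2  18.4] circ [481.3  18.3  13.1] floor z [17.8 20.3 21.1]
socket 2 788 mean [474.2  55. ] circ [474.2  55.2  13. ] floor z [18.1 20.5 21.2]
yaw 10.922468580419567 len 75.1460344321896 mid [481.3  18.3]
held 4482 z rng [143.1 222.5]
axis at grasp [ 1.6 -0.1] slopes deg [0.8 0.2] 2.06
```

```bash
cat >> sock.py <<'E'
k=(abs(q[:,1])<9)&(q[:,0]<14); q=q[k]; s=q[:,2]-167
f=least_squares(lambda c:np.hypot(q[:,0]-c[0]-c[2]*s,q[:,1]-c[1]-c[3]*s)-12,[0,0,0,0],loss='soft_l1'); print('refit',k.sum(),f.x[:2].round(1),'slopes deg',np.degrees(f.x[2:]).round(1),np.abs(f.fun).mean().round(2), 'z min',np.percentile(q[:,2],[1,5]))
m=(q[:,2]<152); print('cap top z',np.percentile(q[m,2],[1,10,50]).round(1))
to([481.3,18.3,100+86],11.2,0)
E
python3 sock.py | tail -3
```

```text
refit 3230 [ 1.6 -2.5] slopes deg [0.9 5.7] 2.62 z min [146.26029513 146.72564385]
cap top z [146.1 146.8 147.5]
slide [71.4, -0.6, 26.1] dr [-0.002, -0.003, 0.005] | t 4.3 open 0.0235 F [-0.1 -0.5 -0.2]
```

```bash
cat >> sock.py <<'E'
q=((w.reshape(-1,3)-t)@T); 
for lo,hi in ((145,148.5),(152,158),(186,195),(200,208),(210,218)):
    k=(q[:,2]>lo)&(q[:,2]<hi)&(abs(q[:,0])<20)&(abs(q[:,1])<20); z=q[k][:,:2]
    print(lo,k.sum(),np.percentile(z,[1,50,99],axis=0).round(1).tolist())
E
python3 sock.py | tail -5
```

```text
145 2107 [[-5.7, -17.4], [4.3, -0.4], [13.5, 17.5]]
152 542 [[-4.1, -19.6], [9.6, 0.5], [14.4, 19.5]]
186 232 [[3.0, -12.1], [12.7, 0.1], [14.4, 14.4]]
200 158 [[5.2, -11.3], [12.8, 0.1], [14.5, 11.6]]
210 123 [[5.9, -10.9], [13.0, -0.4], [14.5, 11.2]]
```

servo_tool --increments '[{"slide":[35,-0.6,0],"dr":[0,-0.003,0.005],"jaw":1},{"slide":[69.4,-0.6,5],"dr":[0,-0.003,0.005],"jaw":1},{"slide":[69.4,-0.6,30],"dr":[0,-0.003,0.005],"jaw":1},{"slide":[69.4,-0.6,55],"dr":[0,-0.003,0.005],"jaw":1},{"slide":[69.4,-0.6,75],"dr":[0,-0.003,0.005],"jaw":1},{"slide":[69.4,-0.6,75],"dr":[0,-0.003,0.005],"jaw":1},{"slide":[69.4,-0.6,75],"dr":[0,-0.003,0.005],"jaw":1}]'

```text
t: 5.0
tool_pos: [0.4816, 0.0165, 0.3048]
orientation: [-1.994, -2.425, 0.002]
force: [0.6, 0.4, -0.7]
opening: 0.0238
gripper_force: 24.9
```

```bash
python3 -c "
from go import *
to([481.3,18.3,86],11.2,0)"
```

```text
slide [1.8, 0.2, 51.8] dr [-0.003, -0.001, -0.001] | t 5.0 open 0.0238 F [ 0.6  0.4 -0.7]
```

Foot about 10 mm above the mouth. Now lower slowly and watch the force.

servo_tool --increments '[{"slide":[0,0,6],"dr":[0,0,0],"jaw":1},{"slide":[0,0,12],"dr":[0,0,0],"jaw":1},{"slide":[0,0,17],"dr":[0,0,0],"jaw":1},{"slide":[0,0,22],"dr":[0,0,0],"jaw":1},{"slide":[0,0,26],"dr":[0,0,0],"jaw":1},{"slide":[0,0,26],"dr":[0,0,0],"jaw":1}]'

```text
t: 5.6
tool_pos: [0.4813, 0.0175, 0.278]
orientation: [-1.992, -2.426, 0.003]
force: [0.6, -0.2, -2.4]
opening: 0.0234
gripper_force: 24.9
```

servo_tool --increments '[{"slide":[0,0,5],"dr":[0,0,0],"jaw":1},{"slide":[0,0,10],"dr":[0,0,0],"jaw":1},{"slide":[0,0,15],"dr":[0,0,0],"jaw":1},{"slide":[0,0,19],"dr":[0,0,0],"jaw":1},{"slide":[0,0,22],"dr":[0,0,0],"jaw":1},{"slide":[0,0,22],"dr":[0,0,0],"jaw":1}]'

```text
t: 6.2
tool_pos: [0.4813, 0.0175, 0.2561]
orientation: [-1.992, -2.426, 0.003]
force: [0.3, -1.3, -1.2]
opening: 0.0236
gripper_force: 24.9
```

```bash
python3 -c "
from go import *
to([481.3,18.3,86],11.2,0);print(read_state()['force'],read_state()['wrist_torque'])"
```

```text
slide [0.8, 0.2, 3.1] dr [-0.003, -0.001, 0.0] | t 6.2 open 0.0236 F [ 0.3 -1.3 -1.2]
[ 0.27303394 -1.27766496 -1.21168423] [-0.14801308 -0.12871365  0.02526417]
```

servo_tool --increments '[{"slide":[0,0,1.5],"dr":[0,0,0],"jaw":1},{"slide":[0,0,3],"dr":[0,0,0],"jaw":1},{"slide":[0,0,4],"dr":[0,0,0],"jaw":1},{"slide":[0,0,4],"dr":[0,0,0],"jaw":1}]'

```text
t: 6.6
tool_pos: [0.4816, 0.0176, 0.2532]
orientation: [-1.993, -2.427, 0.001]
force: [-1.5, -0.8, 3.6]
opening: 0.0234
gripper_force: 25.0
```

servo_tool --increments '[{"slide":[0,0,3],"dr":[0,0,0],"jaw":0.3},{"slide":[0,0,3],"dr":[0,0,0],"jaw":0.3},{"slide":[0,0,3],"dr":[0,0,0],"jaw":0.3},{"slide":[0,0,3],"dr":[0,0,0],"jaw":0.3},{"slide":[0,0,3],"dr":[0,0,0],"jaw":0.3},{"slide":[0,0,-10],"dr":[0,0,0],"jaw":0.3},{"slide":[0,0,-35],"dr":[0,0,0],"jaw":0.2},{"slide":[0,0,-70],"dr":[0,0,0],"jaw":0},{"slide":[0,0,-100],"dr":[0,0,0],"jaw":0},{"slide":[0,0,-100],"dr":[0,0,0],"jaw":0}]'

```text
t: 7.6
tool_pos: [0.4832, 0.0175, 0.359]
orientation: [1.99, 2.424, 0.007]
force: [1.4, -0.9, 0.9]
opening: 0.0907
gripper_force: 0.0
```

Run:
```python
from go import *
im,d,p=cam('wrist','w3.png'); w=cloud(d,p)*1000
m=(np.hypot(w[...,0]-481,w[...,1]-18)<18)&(w[...,2]>95)&(w[...,2]<135)
print(m.sum(),np.median(w[m],0).round(1),np.percentile(w[m][:,2],[5,95]).round(1))
im,d,p=cam('scene'); w=cloud(d,p)*1000
m=(np.hypot(w[...,0]-481,w[...,1]-18)<18)&(w[...,2]>95)&(w[...,2]<135)
if m.sum(): print('scene',m.sum(),np.median(w[m],0).round(1))
T=rot(9.73,20); g2=T@[-370.1,545.4,101.3]
to(g2,9.73,22,90)
```

```text
886 [480.5  20.8 105.9] [ 99.7 107. ]
scene 30 [488.3  13.4 104.9]
slide [-305.1, -35.1, 24.5] dr [-0.383, -0.005, 0.026] | t 7.7 open 0.0924 F [-0.6  0.7 -1.1]
```

Cap top at z = 106 mm, so it is fully seated. Now the second vial.

servo_tool --increments '[{"slide":[-45,-5,0],"dr":[-0.06,0,0],"jaw":0},{"slide":[-90,-10,0],"dr":[-0.12,0,0.005],"jaw":0},{"slide":[-135,-15,0],"dr":[-0.19,0,0.01],"jaw":0},{"slide":[-180,-20,5],"dr":[-0.25,0,0.015],"jaw":0},{"slide":[-225,-26,12],"dr":[-0.31,-0.003,0.02],"jaw":0},{"slide":[-270,-31,18],"dr":[-0.36,-0.005,0.026],"jaw":0},{"slide":[-305,-35,24],"dr":[-0.383,-0.005,0.026],"jaw":0},{"slide":[-305,-35,24],"dr":[-0.383,-0.005,0.026],"jaw":0},{"slide":[-305,-35,24],"dr":[-0.383,-0.005,0.026],"jaw":0}]'

```text
t: 8.6
tool_pos: [0.5057, -0.2888, 0.3265]
orientation: [1.853, 2.192, 0.423]
force: [0.4, 1.2, -0.0]
opening: 0.093
gripper_force: 0.0
```

Run:
```python
from go import *
T=rot(9.73,20); g2=T@[-370.1,545.4,101.3]
to(g2,9.73,22,0)
im,d,p=cam('wrist'); w=cloud(d,p).reshape(-1,3)*1000; q=w@T
k=(np.hypot(q[:,0]+370,q[:,1]-545)<16)&(abs(q[:,2]-81.3)<3); print(k.sum(),(q[k].min(0)+q[k].max(0))/2)
```

```text
slide [-0.2, 2.8, 87.5] dr [-0.006, -0.003, -0.003] | t 8.6 open 0.093 F [ 0.4  1.2 -0. ]
923 [-369.54779078  544.66268113   81.40653694]
```

servo_tool --increments '[{"slide":[0.3,2.8,30],"dr":[-0.006,-0.003,-0.003],"jaw":0},{"slide":[0.3,2.8,60],"dr":[-0.006,-0.003,-0.003],"jaw":0},{"slide":[0.3,2.8,80],"dr":[-0.006,-0.003,-0.003],"jaw":0},{"slide":[0.3,2.8,87.5],"dr":[-0.006,-0.003,-0.003],"jaw":0.3},{"slide":[0.3,2.8,87.5],"dr":[-0.006,-0.003,-0.003],"jaw":1},{"slide":[0.3,2.8,87.5],"dr":[-0.006,-0.003,-0.003],"jaw":1},{"slide":[0.3,2.8,87.5],"dr":[-0.006,-0.003,-0.003],"jaw":1},{"slide":[0.3,2.8,87.5],"dr":[-0.006,-0.003,-0.003],"jaw":1},{"slide":[0.3,2.8,87.5],"dr":[-0.006,-0.003,-0.003],"jaw":1},{"slide":[0.3,2.8,87.5],"dr":[-0.006,-0.003,-0.003],"jaw":1},{"slide":[0.3,2.8,87.5],"dr":[-0.006,-0.003,-0.003],"jaw":1},{"slide":[0.3,2.8,87.5],"dr":[-0.006,-0.003,-0.003],"jaw":1},{"slide":[0.3,2.8,87.5],"dr":[-0.006,-0.003,-0.003],"jaw":1},{"slide":[0.3,2.8,87.5],"dr":[-0.006,-0.003,-0.003],"jaw":1},{"slide":[0.3,2.8,87.5],"dr":[-0.006,-0.003,-0.003],"jaw":1},{"slide":[0.3,2.8,87.5],"dr":[-0.006,-0.003,-0.003],"jaw":1}]'

```text
t: 10.25
tool_pos: [0.5409, -0.2822, 0.2481]
orientation: [1.841, 2.188, 0.425]
force: [-3.8, -0.7, 1.1]
opening: 0.0238
gripper_force: 25.0
```

```bash
python3 -c "
from go import *
T=rot(9.73,20); g2=T@[-370.1,545.4,101.3]; to(g2,9.73,22,0)"
```

```text
slide [-0.5, -1.5, 1.4] dr [0.002, 0.002, 0.002] | t 10.25 open 0.0238 F [-3.8 -0.7  1.1]
```

servo_tool --increments '[{"slide":[0,0.3,-10],"dr":[0,0,0],"jaw":1},{"slide":[0,0.7,-20],"dr":[0,0,0],"jaw":1},{"slide":[0,1.4,-40],"dr":[0,0,0],"jaw":1},{"slide":[0,2.1,-60],"dr":[0,0,0],"jaw":1},{"slide":[0,2.8,-80],"dr":[0,0,0],"jaw":1},{"slide":[0,2.8,-80],"dr":[0,0,0],"jaw":1}]'

```text
t: 10.85
tool_pos: [0.5145, -0.2876, 0.3283]
orientation: [1.836, 2.183, 0.425]
force: [1.5, -0.9, 0.5]
opening: 0.0233
gripper_force: 25.0
```

```bash
python3 -c "
from go import *
to([474.2,55.2,215],11.2,0)"
```

```text
slide [344.2, 38.7, -45.3] dr [0.392, 0.013, -0.023] | t 10.85 open 0.0233 F [ 1.5 -0.9  0.5]
```

servo_tool --increments '[{"slide":[10,10,-20],"dr":[0.07,0,0],"jaw":1},{"slide":[40,20,-45],"dr":[0.14,0,-0.01],"jaw":1},{"slide":[85,28,-48],"dr":[0.21,0,-0.015],"jaw":1},{"slide":[130,35,-48],"dr":[0.28,0.005,-0.02],"jaw":1},{"slide":[175,37,-48],"dr":[0.34,0.01,-0.023],"jaw":1},{"slide":[220,38.7,-48],"dr":[0.392,0.013,-0.023],"jaw":1},{"slide":[265,38.7,-47],"dr":[0.392,0.013,-0.023],"jaw":1},{"slide":[310,38.7,-46],"dr":[0.392,0.013,-0.023],"jaw":1},{"slide":[335,38.7,-45.3],"dr":[0.392,0.013,-0.023],"jaw":1},{"slide":[344,38.7,-45.3],"dr":[0.392,0.013,-0.023],"jaw":1},{"slide":[344,38.7,-45.3],"dr":[0.392,0.013,-0.023],"jaw":1},{"slide":[344,38.7,-45.3],"dr":[0.392,0.013,-0.023],"jaw":1}]'

```text
t: 12.05
tool_pos: [0.474, 0.0551, 0.3788]
orientation: [-1.989, -2.423, 0.002]
force: [-0.4, 0.5, -1.3]
opening: 0.0236
gripper_force: 25.0
```

Run:
```python
from go import *
st=read_state()
im,d,p=cam('wrist'); w=cloud(d,p)*1000
T=R.from_rotvec(st['orientation']).as_matrix(); t=st['tool_pos']*1000
q=((w.reshape(-1,3)-t)@T)
for lo,hi in ((145,148.5),(152,158),(186,195),(200,208),(210,218)):
    k=(q[:,2]>lo)&(q[:,2]<hi)&(abs(q[:,0])<20)&(abs(q[:,1])<13); z=q[k][:,:2]
    if k.sum(): print(lo,k.sum(),np.percentile(z,[1,50,99],axis=0).round(1).tolist())
to([474.2,55.2,86],11.2,0)
# knob
k=(w[...,2]>130)&(w[...,2]<170)&(np.hypot(w[...,0]-430,w[...,1]-276)<30); print('knob',k.sum(),np.median(w[k],0) if k.sum() else '')
k=k&(w[...,2]>155)
if k.sum():print((w[k].min(0)+w[k].max(0))/2)
```

```text
145 893 [[-6.8, -12.2], [1.7, -0.5], [11.4, 11.8]]
152 336 [[2.1, -12.7], [10.5, -0.0], [12.6, 12.6]]
186 241 [[1.3, -12.2], [10.8, 0.0], [12.5, 11.7]]
200 164 [[3.4, -11.8], [10.9, -0.2], [12.6, 11.2]]
210 133 [[4.2, -11.8], [11.1, -0.5], [12.8, 10.9]]
slide [-0.2, 0.9, 125.8] dr [-0.005, -0.005, -0.0] | t 12.1 open 0.0235 F [ 0.5 -0.   0.4]
knob 0
```

servo_tool --increments '[{"slide":[0,0.6,25],"dr":[0,0,0],"jaw":1},{"slide":[0,0.6,50],"dr":[0,0,0],"jaw":1},{"slide":[0,0.6,70],"dr":[0,0,0],"jaw":1},{"slide":[0,0.6,76],"dr":[0,0,0],"jaw":1},{"slide":[0,0.6,82],"dr":[0,0,0],"jaw":1},{"slide":[0,0.6,87],"dr":[0,0,0],"jaw":1},{"slide":[0,0.6,92],"dr":[0,0,0],"jaw":1},{"slide":[0,0.6,95],"dr":[0,0,0],"jaw":1},{"slide":[0,0.6,95],"dr":[0,0,0],"jaw":1}]'

```text
t: 13.0
tool_pos: [0.4742, 0.0559, 0.2842]
orientation: [-1.99, -2.424, 0.001]
force: [3.1, -3.2, -3.2]
opening: 0.0234
gripper_force: 25.0
```

servo_tool --increments '[{"slide":[0,0,5],"dr":[0,0,0],"jaw":1},{"slide":[0,0,10],"dr":[0,0,0],"jaw":1},{"slide":[0,0,15],"dr":[0,0,0],"jaw":1},{"slide":[0,0,20],"dr":[0,0,0],"jaw":1},{"slide":[0,0,24],"dr":[0,0,0],"jaw":1},{"slide":[0,0,27],"dr":[0,0,0],"jaw":1},{"slide":[0,0,27],"dr":[0,0,0],"jaw":1}]'

```text
t: 13.7
tool_pos: [0.4742, 0.056, 0.2569]
orientation: [-1.99, -2.424, 0.0]
force: [5.6, -5.9, -2.4]
opening: 0.0237
gripper_force: 25.0
```

servo_tool --increments '[{"slide":[-0.6,0.4,1.5],"dr":[0,0,0],"jaw":1},{"slide":[-0.6,0.4,3],"dr":[0,0,0],"jaw":1},{"slide":[-0.6,0.4,4.5],"dr":[0,0,0],"jaw":1},{"slide":[-0.6,0.4,5],"dr":[0,0,0],"jaw":1},{"slide":[-0.6,0.4,5],"dr":[0,0,0],"jaw":1}]'

```text
t: 14.2
tool_pos: [0.4748, 0.0558, 0.2545]
orientation: [-1.989, -2.424, -0.0]
force: [-6.1, -3.7, 22.1]
opening: 0.0235
gripper_force: 25.1
```

servo_tool --increments '[{"slide":[0,0,-1],"dr":[0,0,0],"jaw":0.3},{"slide":[0,0,-1],"dr":[0,0,0],"jaw":0.3},{"slide":[0,0,-1],"dr":[0,0,0],"jaw":0.3},{"slide":[0,0,-1],"dr":[0,0,0],"jaw":0.3},{"slide":[0,0,-1],"dr":[0,0,0],"jaw":0.3},{"slide":[0,0,-10],"dr":[0,0,0],"jaw":0.3},{"slide":[0,0,-35],"dr":[0,0,0],"jaw":0.2},{"slide":[0,0,-70],"dr":[0,0,0],"jaw":0},{"slide":[0,0,-100],"dr":[0,0,0],"jaw":0},{"slide":[0,0,-100],"dr":[0,0,0],"jaw":0}]'

```text
t: 15.2
tool_pos: [0.4762, 0.0554, 0.3577]
orientation: [-1.993, -2.428, -0.008]
force: [1.5, 0.2, -0.1]
opening: 0.0911
gripper_force: 0.0
```

Run:
```python
from go import *
from scipy.optimize import least_squares
im,d,p=cam('wrist','w4.png'); w=cloud(d,p)*1000
for c in ((474,55),(481,18)):
    m=(np.hypot(w[...,0]-c[0],w[...,1]-c[1])<16)&(w[...,2]>95)&(w[...,2]<135)
    if m.sum(): print(m.sum(),np.median(w[m],0).round(1))
for n in ('side','scene'):
    im,d,p=cam(n); w=cloud(d,p)*1000
    for c in ((474,55),(481,18)):
        m=(np.hypot(w[...,0]-c[0],w[...,1]-c[1])<15)&(w[...,2]>80)&(w[...,2]<135)
        if m.sum(): print(n,m.sum(),np.median(w[m],0).round(1),np.percentile(w[m][:,2],97).round(1))
    k=(w[...,2]>130)&(w[...,2]<157)&(np.hypot(w[...,0]-432,w[...,1]-276)<25); q=w[k]
    f=least_squares(lambda c:np.hypot(q[:,0]-c[0],q[:,1]-c[1])-7,[432,276],loss='soft_l1'); print(n,'knob',k.sum(),f.x.round(1))
to([431,275,143],11.2,0,60)
```

```text
896 [473.   57.9 105.9]
851 [480.4  21.7 105.9]
side 106 [470.4  50.7 102.6] 107.9
side 140 [479.4  11.5  99. ] 107.6
side knob 0 [432. 276.]
scene 60 [484.1  52.7  99.5] 110.7
scene 94 [487.3  18.8 104.6] 110.6
scene knob 34 [432.3 279.3]
slide [223.9, -0.0, -17.2] dr [-0.005, -0.005, 0.001] | t 15.35 open 0.0929 F [-0.6 -0.7 -0.6]
```

Both caps are at z = 106 mm, so both vials are seated. Now the bolt: hover short of the knob and measure it.

servo_tool --increments '[{"slide":[40,0,-6],"dr":[0,0,0],"jaw":0},{"slide":[80,0,-12],"dr":[0,0,0],"jaw":0},{"slide":[120,0,-18],"dr":[0,0,0],"jaw":0},{"slide":[150,0,-18],"dr":[-0.005,-0.005,0],"jaw":0.2},{"slide":[150,0,-18],"dr":[-0.005,-0.005,0],"jaw":0.35},{"slide":[150,0,-18],"dr":[-0.005,-0.005,0],"jaw":0.35}]'

```text
t: 15.95
tool_pos: [0.445, 0.2027, 0.3691]
orientation: [-1.99, -2.429, 0.004]
force: [-0.5, -0.9, 0.5]
opening: 0.0735
gripper_force: 0.0
```

Run:
```python
from go import *
im,d,p=cam('wrist','w5.png'); w=cloud(d,p)*1000
k=(w[...,2]>154)&(w[...,2]<165)&(np.hypot(w[...,0]-431,w[...,1]-278)<30); q=w[k]
c=(q.min(0)+q.max(0))/2; print(k.sum(),c.round(1),(q.max(0)-q.min(0)).round(1),np.median(q,0).round(1))
to([np.median(q[:,0]),np.median(q[:,1]),145],11.2,0)
```

```text
491 [430.7 279.  157.8] [13.5 13.5  7.3] [430.6 279.  158.6]
slide [78.3, 0.9, 57.2] dr [-0.003, 0.001, 0.001] | t 16.0 open 0.0699 F [-0.3  0.4 -0.3]
```

View pics/w5.png

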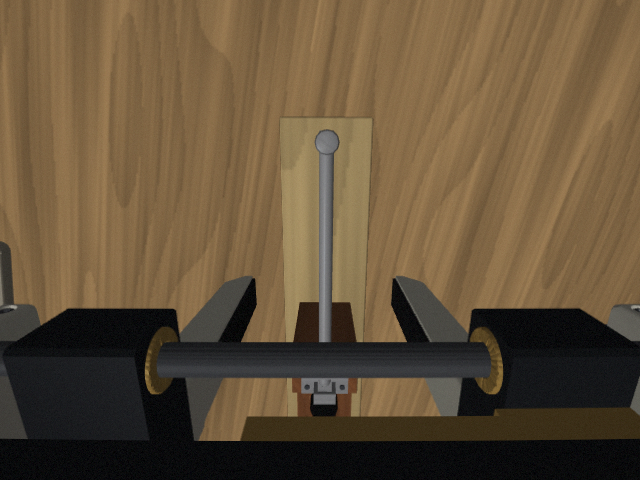

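The knob top is at (326,142), at world (431,279) mm. The bolt lies along the tool's x.

servo_tool --increments '[{"slide":[40,0.9,0],"dr":[0,0,0],"jaw":0.4},{"slide":[78,0.9,0],"dr":[0,0,0],"jaw":0.4},{"slide":[78,0.9,25],"dr":[0,0,0],"jaw":0.4},{"slide":[78,0.9,50],"dr":[0,0,0],"jaw":0.5},{"slide":[78,0.9,57],"dr":[0,0,0],"jaw":0.6},{"slide":[78,0.9,57],"dr":[0,0,0],"jaw":1},{"slide":[78,0.9,57],"dr":[0,0,0],"jaw":1},{"slide":[78,0.9,57],"dr":[0,0,0],"jaw":1},{"slide":[78,0.9,57],"dr":[0,0,0],"jaw":1},{"slide":[78,0.9,57],"dr":[0,0,0],"jaw":1},{"slide":[78,0.9,57],"dr":[0,0,0],"jaw":1},{"slide":[78,0.9,57],"dr":[0,0,0],"jaw":1}]' --force 30

```text
t: 17.2
tool_pos: [0.431, 0.279, 0.3149]
orientation: [-1.993, -2.428, 0.001]
force: [-5.4, -3.7, 6.7]
opening: 0.0132
gripper_force: 30.0
```

```bash
python3 -c "
from go import *
e=np.array([481.3,18.3]);q=np.radians(11);s=read_state();print(s['gripper_force'],s['opening'])
to([431,279,145],11.2,0)
for L in (118,): to([e[0]-np.sin(q)*L,e[1]+np.cos(q)*L,145],11.2,0)"
```

```text
30.001647770404816 0.013243473456185106
slide [-0.0, 0.0, 2.9] dr [-0.001, -0.0, 0.001] | t 17.2 open 0.0132 F [-5.4 -3.7  6.7]
slide [-147.5, -1.0, 2.9] dr [-0.001, -0.0, 0.001] | t 17.2 open 0.0132 F [-5.4 -3.7  6.7]
```

servo_tool --increments '[{"slide":[-10,-0.1,0],"dr":[0,0,0],"jaw":1},{"slide":[-22,-0.1,0],"dr":[0,0,0],"jaw":1},{"slide":[-36,-0.2,0],"dr":[0,0,0],"jaw":1},{"slide":[-50,-0.3,0],"dr":[0,0,0],"jaw":1},{"slide":[-65,-0.4,0],"dr":[0,0,0],"jaw":1},{"slide":[-80,-0.5,0],"dr":[0,0,0],"jaw":1},{"slide":[-80,-0.5,0],"dr":[0,0,0],"jaw":1}]'

```text
t: 17.9
tool_pos: [0.4464, 0.1993, 0.3149]
orientation: [1.994, 2.427, -0.001]
force: [-4.9, -3.4, 6.4]
opening: 0.0136
gripper_force: 30.0
```

servo_tool --increments '[{"slide":[-15,-0.2,0],"dr":[0,0,0],"jaw":1},{"slide":[-30,-0.4,0],"dr":[0,0,0],"jaw":1},{"slide":[-42,-0.5,0],"dr":[0,0,0],"jaw":1},{"slide":[-52,-0.6,0],"dr":[0,0,0],"jaw":1},{"slide":[-60,-0.7,0],"dr":[0,0,0],"jaw":1},{"slide":[-66,-0.7,0],"dr":[0,0,0],"jaw":1},{"slide":[-66,-0.7,0],"dr":[0,0,0],"jaw":1}]'

```text
t: 18.6
tool_pos: [0.4587, 0.135, 0.3149]
orientation: [1.994, 2.427, 0.0]
force: [-3.4, -4.2, 5.9]
opening: 0.0133
gripper_force: 30.0
```

servo_tool --increments '[{"slide":[-1.5,0,0],"dr":[0,0,0],"jaw":1},{"slide":[-2.5,0,0],"dr":[0,0,0],"jaw":1},{"slide":[-2.5,0,0],"dr":[0,0,0],"jaw":1}]'

```text
t: 18.9
tool_pos: [0.4591, 0.1332, 0.3149]
orientation: [-1.993, -2.428, -0.001]
force: [-4.3, 0.8, 6.8]
opening: 0.0133
gripper_force: 30.0
```

servo_tool --increments '[{"slide":[-1,0,0],"dr":[0,0,0],"jaw":1},{"slide":[-1,0,0],"dr":[0,0,0],"jaw":1}]'

```text
t: 19.1
tool_pos: [0.4592, 0.1327, 0.3149]
orientation: [-1.993, -2.428, -0.002]
force: [-6.1, 3.4, 6.4]
opening: 0.0136
gripper_force: 30.0
```

Force rises at the stop, so the bolt is home. Release, retreat and check.

servo_tool --increments '[{"slide":[0.5,0,0],"dr":[0,0,0],"jaw":0.6},{"slide":[0.5,0,0],"dr":[0,0,0],"jaw":0.6},{"slide":[0.5,0,0],"dr":[0,0,0],"jaw":0.6},{"slide":[0.5,0,0],"dr":[0,0,0],"jaw":0.6},{"slide":[0.5,0,0],"dr":[0,0,0],"jaw":0.6},{"slide":[0,0,-20],"dr":[0,0,0],"jaw":0.6},{"slide":[0,0,-50],"dr":[0,0,0],"jaw":0.6},{"slide":[0,0,-90],"dr":[0,0,0],"jaw":0.5},{"slide":[0,-30,-130],"dr":[0,0,0],"jaw":0.5},{"slide":[-60,-60,-140],"dr":[0,0,0],"jaw":0.5},{"slide":[-100,-90,-140],"dr":[0,0,0],"jaw":0.5},{"slide":[-145,-120,-140],"dr":[0,0,0],"jaw":0.5},{"slide":[-180,-120,-140],"dr":[0,0,0],"jaw":0.5},{"slide":[-180,-120,-140],"dr":[0,0,0],"jaw":0.5}]'

```text
t: 20.5
tool_pos: [0.3756, -0.0722, 0.4539]
orientation: [2.001, 2.42, -0.002]
force: [0.1, -0.1, 0.4]
opening: 0.0462
gripper_force: 0.0
```

Run:
```python
from go import *
a=cam('wrist')[0]; im,d,p=cam('side'); w=cloud(d,p)*1000
l=(w[...,:2]-[481.3,18.3]); q=np.radians(11); y=-l[...,0]*np.sin(q)+l[...,1]*np.cos(q); x=l[...,0]*np.cos(q)+l[...,1]*np.sin(q)
k=(abs(w[...,2]-115)<6)&(abs(x)<9)&(y<-60)&(y>-95); print('side tip min y',np.percentile(y[k],[1,5]) if k.sum() else None)
k=(w[...,2]>135)&(w[...,2]<165)&(abs(x)<15)&(y>90)&(y<150); print('knob y',k.sum(),np.median(y[k]) if k.sum() else None)
c=cv2.resize(im[150:370,220:430],(400,420),interpolation=cv2.INTER_CUBIC)
b=cv2.resize(a,(400,300)); b=cv2.copyMakeBorder(b,0,120,0,0,cv2.BORDER_CONSTANT)
cv2.imwrite('pics/end.png',np.hstack([c,b])[:,:,::-1])
```

```text
side tip min y [-76.32360933 -75.01456577]
knob y 60 112.38320993289092
```

View pics/end.png

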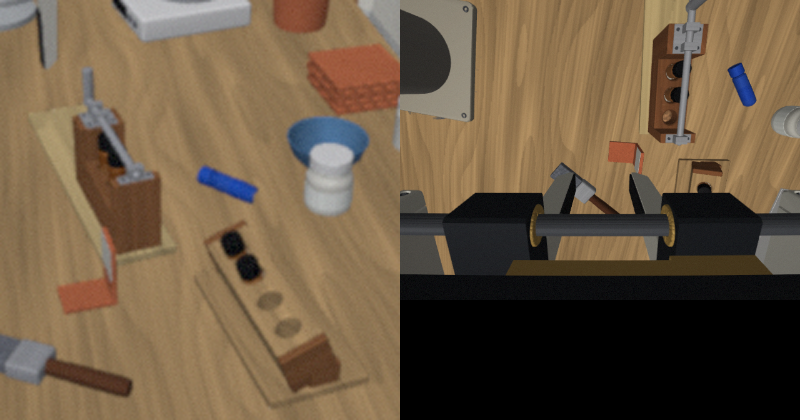

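The bolt at (690,90) in the right half spans both caps and passes through the keeper, with its tip at about y = -76 mm. The fouled socket is empty, the short vials are still in the stand and nothing else has moved.

```bash
python3 -c "
from plant import *
print(close_job())"
```

```text
the job is handed in; nothing more can be done
None
```

The job is handed in: both tall vials are fully down in the middle socket and socket 2, the bolt is home through the keeper, and socket 0 is empty — I took it as the fouled one because the wrist camera showed its floor about 15 mm high, so I did not try a vial in it.

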